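# Jar on the shaker, then the guarded switch

## Robot

A 7-joint arm with a two-finger parallel gripper is mounted at the origin on the work surface. World frame = base frame: x ahead of the robot, y to its left, z up, the work surface at z = 0. Lengths are in m, angles in rad, forces in N, time in s.
With the tool pointing down it reaches from about 0.4 to 0.875 m from the base axis. Payload 19.3 kg.
Tool frame: the origin (TCP) lies between the finger pads; the fingertips stand bot.tcp_to_tips ahead of it and the grasp point (between the pads) is the TCP (bot.tcp_to_tips is the distance from the TCP to the fingertips, in m); z points along the fingers, y is the line along which they close (so a half turn about z gives the same grasp; the last joint's range is limited). The gripper opens to 85 mm and grips with 20 to 120 N. Pads are 22 mm wide; open, the fingers measure 114 mm over their backs; the gripper's body (76 mm by 85 mm) begins 54 mm behind the grasp point. The pads swing forward as they close: fully open they stand 13 mm farther back than shut.
Start: joints at [1.184, 0.521, -0.036, 1.599, 0.021, 1.021, -0.113], TCP at [0.195, -0.594, 0.226] pointing down, gripper open.
Joint ranges: [-2.91, 2.91], [-0.3, 2.13], [-1.5, 1.42], [0.17, 2.43], [-1.26, 4.41], [0.16, 1.93], [-2.52, 2.52]. Speed limits (rad/s): [1.89, 1.89, 2.39, 2.39, 3.01, 3.01, 3.01].

## Interface

Orientations are given as [roll, pitch, yaw] about the fixed x, y, z axes, in that order (R = Rz(yaw) Ry(pitch) Rx(roll)).
In Python, from workcell import telemetry, grab_frame, bot gives the robot as it stands. The module is installed in compiled form; this text tells all that it offers.
- The arm moves only by the shell command python3 -m crank 'ROWS' [FORCE]. ROWS is text: rows parted by semicolons, each of 7 numbers parted by spaces: the finger opening in m, from 0 to 0.0854, then the shift along the tool's x, y, z in m, then the turn, a rotation vector about the tool's x, y, z in degrees. A call has exactly 8 rows; each row shifts and turns the commanded pose from where the row before left it, along the tool's axes as they then stand; what a row does not reach is not made up. A row lasts 1/12 s, in which the tool goes at most 41.7 mm and 7.16 degrees, less where a joint would pass 70% of its speed; a pose out of reach is approached as far as the arm can. A call with a gripper value outside its range is refused whole. The fingers move at their own pace and stop on an object; FORCE is the grip in N (left out, the last holds). Time passes only in rows, so rows that do not move let the fingers close, or fill a call up. It gives the time, the measured TCP pose, the force, the opening and the grip force at its end, in the units of the state.
- telemetry.observe(): the state, without advancing time (a new reading comes with each control period).
- grab_frame(name): name is "side" or "top" or "wrist"; returns a dict with "pixels" (400x640x3 uint8, red, green, blue), "depth" (400x640 float32, m along the optical axis (not along the pixel's ray), 0 where there is no reading), "vertical_fov" (degrees; the focal length in pixels is half the picture's height over the tangent of half this angle, whatever the lens; pixels are square), "cx", "cy" (the principal point, pixels), "distortion" ([k1, k2, p1, p2, k3] as OpenCV has them; the pictures are not rectified), "R" (3x3) and "t" (3): a world point X has camera coordinates R X + t; the wrist camera has in their place "hand_eye" (4x4, takes a point from camera to tool coordinates, whose origin is the TCP and whose axes are the flange's). Camera axes: x right, y down, z forward; pixel columns grow to the right and rows downward; lengths in m; the calibration is good to about 2 mm. A picture is of the moment at which its call begins: read the wrist's pose just before it.
- bot.job_done(): hands the job in; it is judged then, once.
The state is a dict: "clock": time; "qpos": joint angles; "qd": joint speeds; "joint_efforts": joint torques, N m; "position": TCP position; "tool_rot": TCP orientation; "force": force on the tool from outside, world axes, zero at the start; "moment": the same for the moment, N m; "grip_width": finger opening in m; "finger_force": force on a finger pad.
Only numpy, scipy, OpenCV 4.12 (cv2) and the standard library are available. Lean on these libraries where they do the work, as an engineer would, in place of code of your own. Each camera call takes 0.05 s, during which the arm holds its last target. There are 200 camera calls.

## Task

First stand the slim clip-top jar upright and centred on the raised round plate of the jar shaker and let go of it. Then switch the shaker on: lift the hinged guard of the grey switch box right up, flip the toggle beneath fully over to the right (to the side of the white bar), and lower the guard until it is fully closed again. Leave the other things on the table where they are.

Things in the scene. Friction and masses are not known exactly. Their poses are not given: they have to be found in the camera images.
- jar: The slim clip-top glass jar of nuts: an upright cylinder, diameter 58, height 120 mm (glass lid of the same diameter in the top 22 mm), 0.28 to 0.46 kg. The only slim jar standing free in the middle of the table. Origin at the centre of its underside, z up along the jar. Can be gripped round the glass anywhere in its upper half.
- shaker: The jar shaker, fixed to the table: white base 150 x 140 x 45 mm high with, over its centre, a rubber neck and a raised flat round steel plate (diameter 84, 10 mm thick, no rim, top 80 mm above the table). Origin at the centre of its underside. It stands to the left or the right, the switch box on the other side.
- plate (a point): Centre of the top face of the shaker's round plate (80 mm above the table).
- switchbox: The grey switch box, fixed to the table, 150 (x) by 130 (y) by 60 mm high. Origin at table height, 85 mm behind its front face, midway in width; its +x points to its back (away from the robot, within 0.3 rad), +y to its left seen from the robot. On top: the toggle under a hinged hood (guard). On the front ledge a white ring marks off (left, +y), a white bar marks on (right, -y).
- guard_hinge (a point): Middle of the guard's hinge line, which runs along the box's y, at (55, 0, 60) mm in the box's frame; its axes are the box's. The guard is a white plastic hood, open below and at the back: closed, it reaches from the hinge 110 mm to the front, 112 mm wide, top face 68 mm above the hinge (128 mm above the table), walls 5 mm.
- guard (a joint): Angle of the guard, rad: 0 closed, grows as its front edge swings up and back, stop at 1.75; starts between 0 and 0.1. A stiff hinge (0.13 Nm friction; guard 0.12 kg): it stays wherever it is left and has to be pushed both ways. Open past 1.6 rad it is wholly behind the hinge line.
- tab (a point): Middle of the top edge of the thumb tab, an upright fin on the guard's top front edge: 80 wide, 8 thick, 30 mm high, front face flush with the hood's. Guard closed: 106 mm ahead of the hinge line, 98 mm above it; turns with the guard. A closed finger pushing the tab's front backwards swings the guard open; pushing the tab's back forwards swings it shut.
- toggle (a joint): Angle of the toggle lever, rad: -0.5 leans fully left (off, +y of the box), +0.5 fully right (on, -y), stops at both; starts between -0.5 and -0.38. Stays where it is left (0.06 Nm friction). A steel rod, diameter 12, with a black knob, diameter 18, on its upper 18 mm; 52 mm long, pivoted at (-5, 0, 60) mm in the box's frame. Out of reach while the guard is down.
- toggle_tip (a point): Centre of the top of the toggle lever's knob, 52 mm from the pivot.
- squat_jar_a: bystander: wide clip-top glass jar, diameter 96, 90 tall, behind the jar (mm); origin at the centre of its underside.
- squat_jar_b: bystander: wide clip-top glass jar, diameter 100, 85 tall, far right (mm); origin at the centre of its underside.
- bowl: bystander: white bowl, diameter 130, 55 tall, far left (mm); origin at the centre of its underside.
- mug: bystander: white mug, diameter 80, 90 tall, near left (mm); origin at the centre of its underside.
- canister: bystander: metal tin, diameter 80, 110 tall, near right (mm); origin at the centre of its underside.
- spoon: bystander: wooden spoon 200 long lying fore and aft at the left (mm); origin at its middle.
- brush: bystander: brush 160 long lying crosswise between the jar and the wide jar behind it (mm); origin at its middle.
Things that resemble listed ones, but are neither listed nor needed, are in the scene too. Leave any pink look-alike of the switchbox alone.

How it is judged:
By the outcome, as a careful person would: the job done as asked, in the order asked, and still so for the second after the job is handed in, with the robot touching nothing.
It also fails if it takes over 67 s, if anything falls off the work surface, if the arm or the gripper's body presses on something with over 40 N, if the wrist force passes 120 N, or if a joint passes its speed limit or range.

## Working session

There is one attempt and no reset: what is moved stays moved. The work goes in short steps, Python scripts to look and compute and a shell command to move; the robot and the scene stay as the last step left them, time stands still between calls to the robot, and variables do not carry over. Pictures are saved under pics/ and viewed, at most 10 in all, crops included, and the job is handed in when it is done.

```bash
mkdir -p pics
cat > h.py <<'E'
import numpy as np, cv2, pickle
from scipy.spatial.transform import Rotation as Ro
from workcell import telemetry, grab_frame, bot
def cloud(name):
    s=telemetry.observe(); f=grab_frame(name)
    d=f["depth"]; h,w=d.shape
    F=h/2/np.tan(np.radians(f["vertical_fov"])/2)
    K=np.array([[F,0,f["cx"]],[0,F,f["cy"]],[0,0,1]])
    u,v=np.meshgrid(np.arange(w),np.arange(h))
    p=cv2.undistortPoints(np.stack([u,v],-1).reshape(-1,1,2).astype(np.float64),K,np.array(f["distortion"],float)).reshape(h,w,2)
    X=np.dstack([p[...,0]*d,p[...,1]*d,d])
    if "R" in f: P=(X-np.array(f["t"]))@np.array(f["R"])
    else:
        H=np.array(f["hand_eye"]); T=X@H[:3,:3].T+H[:3,3]
        P=T@Ro.from_euler("xyz",s["tool_rot"]).as_matrix().T+np.array(s["position"])
    P[d==0]=np.nan
    return f["pixels"],P,s
def save(n,im): cv2.imwrite("pics/"+n,im[...,::-1])
E
python3 - <<'E'
from h import *
for n in("top","side"):
    im,P,s=cloud(n); save(n+".png",im); np.save(n+".npy",P)
print({k:np.round(v,3) for k,v in s.items()},bot.tcp_to_tips)
E
```

```text
{'clock': np.float64(0.05), 'qpos': array([ 1.184,  0.522, -0.036,  1.6  ,  0.021,  1.021, -0.113]), 'qd': array([-0.002,  0.   , -0.   ,  0.001, -0.   ,  0.   , -0.003]), 'joint_efforts': array([ 2.0000e-03, -9.2948e+01,  1.9850e+00, -3.7099e+01,  1.8000e-02,
        5.0000e-03, -0.0000e+00]), 'position': array([ 0.195, -0.594,  0.225]), 'tool_rot': array([-3.14 ,  0.   ,  0.317]), 'force': array([0.832, 0.039, 0.407]), 'moment': array([ 0.039,  0.022, -0.002]), 'finger_force': np.float64(0.0), 'grip_width': np.float64(0.085)} 0.019
```

View pics/top.png

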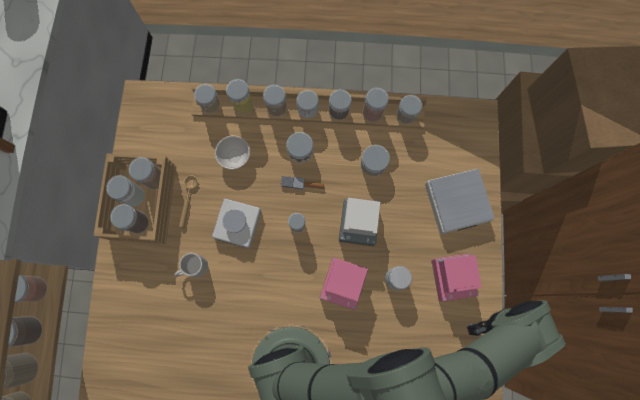

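View pics/side.png

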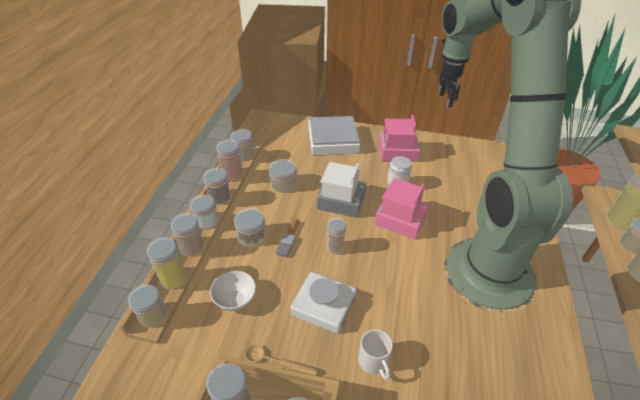

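Top view: slim jar at (297,222), shaker plate at (235,221), grey switch box with white hood at (360,220), and pink look-alikes at (345,283) and (457,277). The side view agrees. Next I'll measure these from the clouds.

```bash
cat > m.py <<'E'
from h import *
P=np.load("top.npy"); 
def reg(u0,u1,v0,v1,z0,z1):
    Q=P[v0:v1,u0:u1].reshape(-1,3); return Q[(Q[:,2]>z0)&(Q[:,2]<z1)]
def show(n,Q):
    c,sz,a=cv2.minAreaRect((Q[:,:2]*1000).astype(np.float32))
    print(n,len(Q),"rect c",np.round(c,1),np.round(sz,1),round(a,1),"med z",np.round(np.median(Q[:,2]),4),"mean",np.round(Q.mean(0),4))
show("jar",reg(283,312,208,236,.105,.13))
show("plate",reg(215,260,200,245,.07,.09))
show("shbase",reg(205,268,190,255,.035,.055))
show("hood",reg(338,388,190,250,.118,.14))
show("tab",reg(338,388,190,250,.14,.18))
show("boxtop",reg(335,388,190,255,.05,.07))
for n,u,v in(("squatA",300,146),("squatB",375,160),("canister",400,278),("pink",345,283),("brush",300,184),("mug",190,265)):
    Q=reg(u-14,u+14,v-14,v+14,.02,.3); print(n,np.round(np.median(Q,0),3),np.round(Q[:,2].max(),3))
P=np.load("side.npy")
for n,r in dict(hood=(310,375,155,220,.118,.138),tab=(310,375,155,220,.14,.18),box=(310,375,165,220,.05,.068),jar=(325,350,215,240,.11,.13),plate=(300,345,275,310,.07,.09)).items(): show("side "+n,reg(*r))
E
python3 m.py
```

```text
jar 236 rect c [494.5   7.6] [56.5 55.2] 2.7 med z 0.1181 mean [0.4946 0.0073 0.1179]
plate 425 rect c [488.1 227.3] [79.5 79.8] 66.2 med z 0.0789 mean [0.488  0.2273 0.0788]
shbase 1109 rect c [488.  227.8] [137.5 151.1] 77.6 med z 0.0436 mean [0.4845 0.2237 0.0437]
hood 980 rect c [ 527.4 -215.6] [113.  111.9] 85.9 med z 0.1275 mean [ 0.5296 -0.2153  0.1274]
tab 79 rect c [ 475.6 -211.4] [79.9  9.1] 85.9 med z 0.1569 mean [ 0.4755 -0.2104  0.1556]
boxtop 440 rect c [ 514.8 -214.3] [130.7 148. ] 85.2 med z 0.0588 mean [ 0.4736 -0.2008  0.059 ]
squatA [0.774 0.016 0.088] 0.099
squatB [ 0.741 -0.258  0.083] 0.094
canister [ 0.323 -0.35   0.108] 0.119
pink [ 0.296 -0.167  0.127] 0.162
brush [0.651 0.015 0.022] 0.027
mug [0.32  0.384 0.069] 0.098
side hood 690 rect c [ 530.8 -139.8] [266.1 111.3] 86.3 med z 0.1256 mean [ 0.5286 -0.2043  0.1255]
side tab 61 rect c [ 475.7 -209.3] [83.2  8.5] 85.4 med z 0.1544 mean [ 0.4751 -0.2053  0.1524]
side box 439 rect c [ 515.9 -210.3] [133.6 149.8] 85.6 med z 0.0574 mean [ 0.4927 -0.1824  0.0578]
side jar 220 rect c [494.1  10.1] [56.1 55.9] 77.0 med z 0.1173 mean [0.4948 0.0125 0.1172]
side plate 638 rect c [488.  231.6] [83.7 82.7] 71.6 med z 0.0773 mean [0.4876 0.2329 0.0772]
```

```bash
python3 -m crank '.085 0 0 0 0 0 6.05; .085 0 0 0 0 0 6.05; .085 0 0 0 0 0 6.05; .085 .014 -.028 0 0 0 0; .085 .014 -.028 0 0 0 0; .085 .014 -.028 0 0 0 0; .085 .014 -.028 0 0 0 0; .085 .014 -.028 0 0 0 0' && python3 -m crank '.085 .014 -.028 0 0 0 0; .085 .014 -.028 0 0 0 0; .085 .014 -.028 0 0 0 0; .085 .014 -.028 0 0 0 0; .085 .014 -.028 0 0 0 0; .085 .014 -.028 0 0 0 0; .085 .014 -.028 0 0 0 0; .085 .014 -.028 0 0 0 0' && python3 -m crank '.085 .014 -.028 0 0 0 0; .085 .014 -.028 0 0 0 0; .085 .014 -.028 0 0 0 0; .085 .014 -.028 0 0 0 0; .085 .014 -.028 0 0 0 0; .085 .014 -.028 0 0 0 0; .085 0 0 0 0 0 0; .085 0 0 0 0 0 0'
cat > w.py <<'E'
from h import *
import sys
im,P,s=cloud("wrist"); save(sys.argv[1],im); np.save("w.npy",P)
print(np.round(s["position"],4),np.round(s["tool_rot"],4),s["clock"])
E
python3 w.py w1.png
python3 - <<'E'
from h import *
P=np.load("w.npy").reshape(-1,3)
for z0,z1 in((.11,.13),(.07,.09),(.13,.17)):
    Q=P[(P[:,2]>z0)&(P[:,2]<z1)]
    if len(Q): print(z0,len(Q),np.round(Q.min(0),3),np.round(Q.max(0),3),np.round(Q.mean(0),4))
E
```

```text
clock: 0.77
position: [0.265, -0.4524, 0.2255]
tool_rot: [-3.141, 0.0, -0.0]
force: [1.1, -0.4, 0.8]
grip_width: 0.0852
finger_force: 0.0
clock: 1.43
position: [0.377, -0.2284, 0.2257]
tool_rot: [3.142, 0.0, -0.0]
force: [0.7, -0.6, -0.2]
grip_width: 0.085
finger_force: 0.0
clock: 2.1
position: [0.4609, -0.0605, 0.2254]
tool_rot: [-3.141, 0.001, 0.003]
force: [-0.4, -0.3, -0.6]
grip_width: 0.0851
finger_force: 0.0
[ 0.4609 -0.0605  0.2254] [-3.1412e+00  5.0000e-04  2.9000e-03] 2.1
0.11 27369 [ 0.282 -0.389  0.11 ] [0.588 0.037 0.13 ] [ 0.4974 -0.1846  0.1256]
0.07 8097 [ 0.269 -0.373  0.07 ] [0.582 0.331 0.09 ] [0.4641 0.0809 0.0795]
0.13 1985 [ 0.472 -0.27   0.13 ] [ 0.584 -0.158  0.161] [ 0.4829 -0.2072  0.1514]
```

```bash
cat > f.py <<'E'
from h import *
P=np.load("w.npy").reshape(-1,3)
def show(n,x0,x1,y0,y1,z0,z1):
    Q=P[(P[:,0]>x0)&(P[:,0]<x1)&(P[:,1]>y0)&(P[:,1]<y1)&(P[:,2]>z0)&(P[:,2]<z1)]
    if len(Q)<5: return print(n,"none")
    c,sz,a=cv2.minAreaRect((Q[:,:2]*1000).astype(np.float32))
    (ex,ey),r=cv2.minEnclosingCircle((Q[:,:2]*1000).astype(np.float32))
    print(n,len(Q),"rect",np.round(c,1),np.round(sz,1),round(a,1),"circ",round(ex,1),round(ey,1),round(r,1),"z",np.round(np.median(Q[:,2]),4))
show("jar",.44,.55,-.05,.07,.112,.13)
show("plate",.42,.55,.16,.3,.072,.09)
show("hood",.45,.62,-.3,-.13,.118,.134)
show("tab",.45,.55,-.3,-.13,.14,.17)
show("tabtop",.45,.55,-.3,-.13,.152,.17)
show("box",.40,.62,-.32,-.1,.052,.066)
E
python3 f.py
```

```text
jar 3336 rect [498.6   8.2] [56.3 56.2] 84.1 circ 498.4 8.8 28.9 z 0.1197
plate 5374 rect [489.3 224.4] [74.5 84.1] 70.3 circ 490.5 228.6 42.6 z 0.0796
hood 19288 rect [ 529.4 -214.2] [114.2 109.9] 85.8 circ 529.5 -213.8 78.5 z 0.1282
tab 1627 rect [ 478.5 -210.3] [82.   8.6] 85.6 circ 480.0 -210.4 41.0 z 0.158
tabtop 1265 rect [ 478.5 -210.4] [81.8  8.6] 85.6 circ 479.0 -210.5 41.0 z 0.1583
box 3016 rect [ 519.  -211.8] [128.7 150.1] 85.8 circ 518.8 -212.9 97.1 z 0.0597
```

View pics/w1.png

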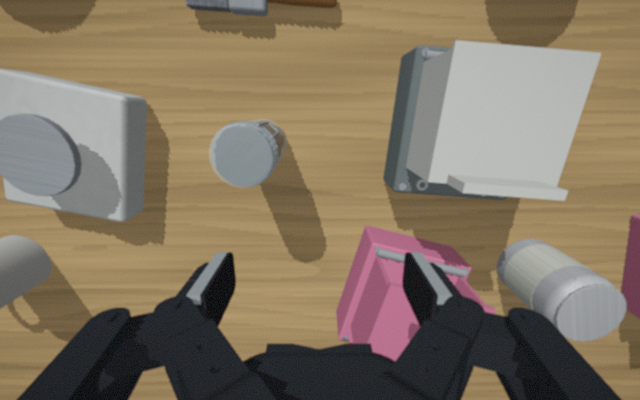

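Wrist view: jar lid at (247,155), with its clip towards the back right; plate at (35,155); hood at (515,115) with its tab at (510,187). All three cameras agree to within 4 mm. The plate lies (-7, +220) mm from the jar. I'll go to the jar and grip it.

```bash
python3 -m crank '.085 .009 -.01725 0 0 0 0; .085 .009 -.01725 0 0 0 0; .085 .009 -.01725 0 0 0 0; .085 .009 -.01725 0 0 0 0; .085 0 0 .015 0 0 0; .085 0 0 .02 0 0 0; .085 0 0 .02 0 0 0; .085 0 0 .02 0 0 0' && python3 -m crank '.085 0 0 .02 0 0 0; .085 0 0 .02 0 0 0; .085 0 0 .015 0 0 0; .085 0 0 .01 0 0 0; .085 0 0 0 0 0 0; .05 0 0 0 0 0 0; .05 0 0 0 0 0 0; .05 0 0 0 0 0 0' 40 && python3 -m crank '.04 0 0 0 0 0 0; .04 0 0 0 0 0 0; .04 0 0 0 0 0 0; .04 0 0 0 0 0 0; .04 0 0 0 0 0 0; .04 0 0 0 0 0 0; .04 0 0 0 0 0 0; .04 0 0 0 0 0 0'
```

```text
clock: 2.82
position: [0.4964, 0.0057, 0.1499]
tool_rot: [3.141, -0.0, -0.002]
force: [1.4, 0.2, -0.8]
grip_width: 0.085
finger_force: 0.0
clock: 3.48
position: [0.4975, 0.0071, 0.0869]
tool_rot: [-3.141, -0.002, -0.0]
force: [-0.9, -0.7, 4.9]
grip_width: 0.0569
finger_force: 41.5
clock: 4.15
position: [0.4974, 0.007, 0.0869]
tool_rot: [3.142, -0.002, -0.0]
force: [-0.5, -0.4, 5.3]
grip_width: 0.0565
finger_force: 41.6
```

```bash
python3 -m crank '.04 0 0 -.008 0 0 0; .04 0 0 -.018 0 0 0; .04 0 0 -.02 0 0 0; .04 0 0 -.02 0 0 0; .04 0 0 -.02 0 0 0; .04 0 0 -.016 0 0 0; .04 0 0 -.008 0 0 0; .04 0 0 0 0 0 0' && python3 -m crank '.04 -.001 -.012 0 0 0 0; .04 -.001 -.024 0 0 0 0; .04 -.001 -.03 0 0 0 0; .04 -.001 -.03 0 0 0 0; .04 -.001 -.03 0 0 0 0; .04 -.001 -.03 0 0 0 0; .04 -.001 -.026 0 0 0 0; .04 0 -.018 0 0 0 0' && python3 -m crank '.04 0 -.012 0 0 0 0; .04 0 -.008 0 0 0 0; .04 0 0 0 0 0 0; .04 0 0 0 0 0 0; .04 0 0 0 0 0 0; .04 0 0 0 0 0 0; .04 0 0 0 0 0 0; .04 0 0 0 0 0 0'
python3 - <<'E'
from h import *
im,P,s=cloud("side"); save("side2.png",cv2.resize(im[180:340,230:430],None,fx=3,fy=3))
v,u=np.where(np.isfinite(P[...,2])); 
Q=P.reshape(-1,3)
m=lambda x0,x1,y0,y1,z0,z1:Q[(Q[:,0]>x0)&(Q[:,0]<x1)&(Q[:,1]>y0)&(Q[:,1]<y1)&(Q[:,2]>z0)&(Q[:,2]<z1)]
a=m(.44,.55,.17,.29,.115,.15); print(len(a),a.min(0),a.max(0),a.mean(0))
for z in np.arange(.09,.15,.01): print(z,len(m(.44,.55,.17,.29,z,z+.01)))
E
```

```text
clock: 4.82
position: [0.4974, 0.007, 0.1978]
tool_rot: [-3.142, -0.003, -0.0]
force: [0.6, 0.3, -2.7]
grip_width: 0.0571
finger_force: 44.0
clock: 5.48
position: [0.4886, 0.2097, 0.1948]
tool_rot: [-3.141, 0.001, 0.002]
force: [-0.7, 0.4, -3.5]
grip_width: 0.0565
finger_force: 44.0
clock: 6.15
position: [0.4899, 0.2265, 0.1958]
tool_rot: [3.141, -0.0, -0.001]
force: [-0.4, -0.2, -3.6]
grip_width: 0.057
finger_force: 44.0
166 [0.45884783 0.23083944 0.11509351] [0.51184036 0.25864768 0.14983732] [0.48223326 0.25011421 0.13226873]
0.09 0
0.09999999999999999 2
0.10999999999999999 44
0.11999999999999998 46
0.12999999999999998 45
0.13999999999999996 49
```

View pics/side2.png

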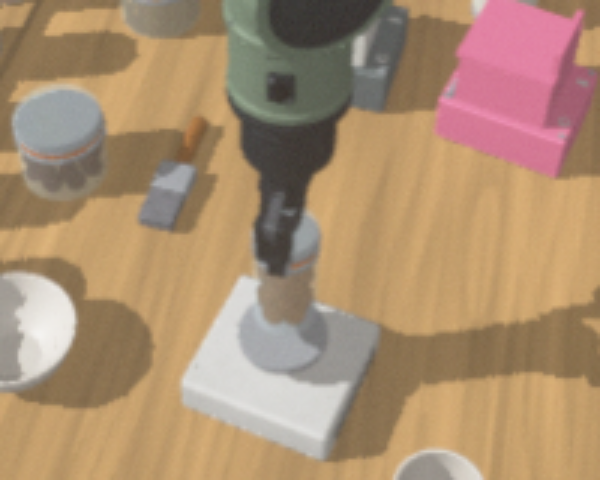

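Side crop: the jar hangs upright in the gripper over the plate centre, at (283,335). I'll lower it gently.

```bash
python3 -m crank '.04 0 0 .006 0 0 0; .04 0 0 .007 0 0 0; .04 0 0 .006 0 0 0; .04 0 0 .004 0 0 0; .04 0 0 .002 0 0 0; .04 0 0 .001 0 0 0; .04 0 0 0 0 0 0; .04 0 0 0 0 0 0' && python3 -m crank '.04 0 0 .001 0 0 0; .04 0 0 .001 0 0 0; .04 0 0 0 0 0 0; .04 0 0 0 0 0 0; .04 0 0 0 0 0 0; .04 0 0 0 0 0 0; .04 0 0 0 0 0 0; .04 0 0 0 0 0 0'
```

```text
clock: 6.87
position: [0.4898, 0.2272, 0.1698]
tool_rot: [-3.141, -0.0, 0.0]
force: [0.1, -0.1, -3.4]
grip_width: 0.0567
finger_force: 44.0
clock: 7.53
position: [0.4897, 0.2271, 0.1677]
tool_rot: [-3.142, -0.0, -0.0]
force: [0.7, -0.3, -2.9]
grip_width: 0.0568
finger_force: 44.0
```

```bash
python3 -m crank '.04 0 0 .001 0 0 0; .04 0 0 0 0 0 0; .04 0 0 .001 0 0 0; .04 0 0 0 0 0 0; .04 0 0 0 0 0 0; .04 0 0 0 0 0 0; .04 0 0 0 0 0 0; .04 0 0 0 0 0 0'; python3 -m crank '.04 0 0 .0005 0 0 0; .04 0 0 0 0 0 0; .04 0 0 .0005 0 0 0; .04 0 0 0 0 0 0; .04 0 0 0 0 0 0; .04 0 0 0 0 0 0; .04 0 0 0 0 0 0; .04 0 0 0 0 0 0' | grep -A5 pos
```

```text
clock: 8.2
position: [0.4903, 0.2274, 0.1669]
tool_rot: [-3.141, -0.002, -0.0]
force: [-2.9, -0.9, 16.3]
grip_width: 0.0567
finger_force: 45.8
position: [0.4905, 0.2281, 0.1665]
tool_rot: [-3.14, -0.003, 0.0]
force: [-5.5, -0.9, 27.0]
grip_width: 0.0569
finger_force: 47.0
```

```bash
python3 -m crank '.04 0 0 -.0008 0 0 0; .04 0 0 -.0007 0 0 0; .04 0 0 0 0 0 0; .057 0 0 0 0 0 0; .06 0 0 0 0 0 0; .066 0 0 0 0 0 0; .075 0 0 0 0 0 0; .085 0 0 0 0 0 0' && python3 -m crank '.085 0 0 0 0 0 0; .085 0 0 0 0 0 0; .085 0 0 0 0 0 0; .085 0 0 0 0 0 0; .085 0 0 -.006 0 0 0; .085 0 0 -.012 0 0 0; .085 0 0 -.018 0 0 0; .085 0 0 -.024 0 0 0' && python3 -m crank '.085 0 0 -.025 0 0 0; .085 0 0 -.025 0 0 0; .085 0 0 -.015 0 0 0; .085 -.01 .01 0 0 0 0; .085 -.02 .02 0 0 0 0; .085 -.02 .03 0 0 0 0; .085 -.01 .02 0 0 0 0; .085 0 0 0 0 0 0'
python3 w.py w2.png
python3 - <<'E'
import runpy
from h import *
P=np.load("w.npy").reshape(-1,3)
def show(n,z0,z1):
    Q=P[(P[:,0]>.40)&(P[:,0]<.58)&(P[:,1]>.14)&(P[:,1]<.31)&(P[:,2]>z0)&(P[:,2]<z1)]
    if len(Q)<5: return print(n,len(Q))
    print(n,len(Q),np.round(cv2.minEnclosingCircle((Q[:,:2]*1000).astype(np.float32)),1) if 0 else cv2.minEnclosingCircle((Q[:,:2]*1000).astype(np.float32)),cv2.minAreaRect((Q[:,:2]*1000).astype(np.float32)),np.median(Q[:,2]))
show("jartop",.19,.21);show("plate",.074,.086);show("shb",.036,.05)
E
```

```text
clock: 9.53
position: [0.4896, 0.227, 0.166]
tool_rot: [3.141, 0.0, -0.0]
force: [0.3, 0.9, 0.5]
grip_width: 0.0843
finger_force: 0.0
clock: 10.2
position: [0.4891, 0.2268, 0.2263]
tool_rot: [3.141, 0.002, 0.0]
force: [0.3, -0.5, 0.5]
grip_width: 0.0853
finger_force: 0.0
clock: 10.87
position: [0.4281, 0.1435, 0.2919]
tool_rot: [3.14, -0.0, -0.003]
force: [1.0, -0.5, 0.9]
grip_width: 0.0849
finger_force: 0.0
[0.4281 0.1435 0.2919] [ 3.1401e+00 -4.0000e-04 -3.1000e-03] 10.8667
jartop 4103 ((490.6424560546875, 227.73439025878906), 28.89034652709961) ((490.5448913574219, 228.08604431152344), (56.83683395385742, 56.36635971069336), 89.9678955078125) 0.1996596650426709
plate 1162 ((491.4831237792969, 229.59951782226562), 41.811012268066406) ((494.3184814453125, 217.15985107421875), (83.04242706298828, 57.09827423095703), 13.175139427185059) 0.07975425451986343
shb 6915 ((491.49749755859375, 229.6614532470703), 98.90629577636719) ((491.3163146972656, 230.12338256835938), (139.9775390625, 150.0889434814453), 78.10913848876953) 0.04465490787730039
```

View pics/w2.png

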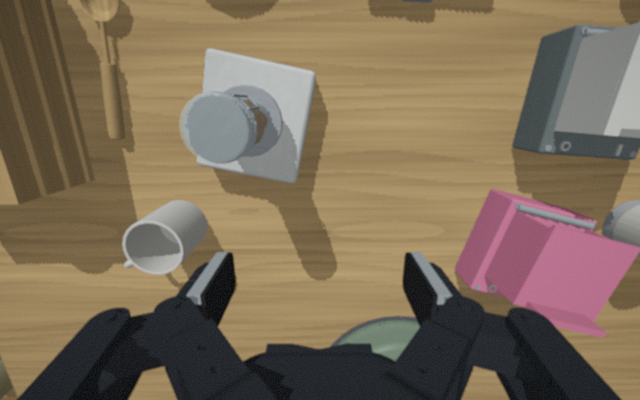

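The jar stands upright on the plate, with its lid at (220,127), and is centred to within about 2 mm (jar top 490.6, 227.9; shaker 491.4, 229.9). Next is the guard: close the fingers and move in front of the tab.

```bash
python3 -m crank '0 .001 .01 0 0 0 0; 0 .001 .02 0 0 0 0; 0 .001 .029 0 0 0 0; 0 .001 .029 0 0 0 0; 0 .001 .029 0 0 0 0; 0 .001 .029 0 0 0 0; 0 .001 .029 0 0 0 0; 0 .001 .029 0 0 0 0' 30 && python3 -m crank '0 .001 .029 0 0 0 0; 0 .001 .029 0 0 0 0; 0 .001 .029 0 0 0 0; 0 .001 .029 0 0 0 0; 0 .001 .02 0 0 0 0; 0 .001 .01 0 0 0 0; 0 .001 0 0 0 0 4.3; 0 0 0 0 0 0 0' && python3 -m crank '0 0 0 .01 0 0 0; 0 0 0 .02 0 0 0; 0 0 0 .02 0 0 0; 0 0 0 0 0 0 0; 0 0 0 0 0 0 0; 0 0 0 0 0 0 0; 0 0 0 0 0 0 0; 0 0 0 0 0 0 0'
python3 w.py w3.png; python3 f.py; python3 -c "
from h import *
print(np.round(grab_frame('wrist')['hand_eye'],3))"
```

```text
clock: 11.58
position: [0.438, -0.0583, 0.2913]
tool_rot: [-3.141, -0.0, 0.001]
force: [1.3, 0.5, -0.2]
grip_width: 0.0002
finger_force: 0.0
clock: 12.25
position: [0.4451, -0.203, 0.291]
tool_rot: [-3.141, 0.0, -0.079]
force: [0.4, 1.0, -1.1]
grip_width: 0.0003
finger_force: 0.0
clock: 12.92
position: [0.4451, -0.203, 0.242]
tool_rot: [3.141, -0.001, -0.075]
force: [0.7, -0.7, -0.5]
grip_width: -0.0002
finger_force: 0.0
[ 0.4451 -0.203   0.242 ] [ 3.1413e+00 -1.4000e-03 -7.4600e-02] 12.9167
jar none
plate none
hood 17182 rect [ 529.2 -214.1] [112.3 109.8] 85.6 circ 529.1 -214.3 77.9 z 0.1281
tab 1285 rect [ 478.8 -210.3] [80.1  8.2] 85.7 circ 478.8 -210.2 40.1 z 0.1581
tabtop 1091 rect [ 478.8 -210.3] [80.1  8.2] 85.7 circ 478.3 -210.2 40.1 z 0.1583
box 955 rect [ 452.9 -208.4] [129.8  17.6] 85.3 circ 452.2 -208.3 65.1 z 0.0597
[[-0.001 -0.954 -0.301  0.078]
 [ 1.    -0.001  0.    -0.001]
 [-0.001 -0.301  0.954 -0.148]
 [ 0.     0.     0.     1.   ]]
```

View pics/w3.png

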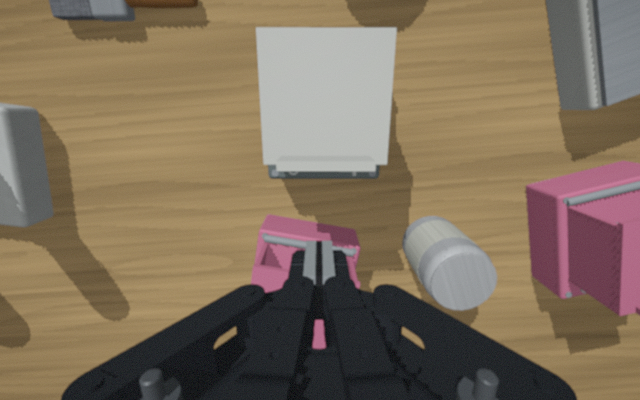

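Wrist view: hood square ahead, tab at (325,163) about 20 mm in front of the closed fingertips at (318,260). Tab height 158 mm matches. I'll descend, then sweep the arc.

```bash
python3 -m crank '0 0 .005 .01 0 0 0; 0 0 0 .02 0 0 0; 0 0 0 .02 0 0 0; 0 0 0 .018 0 0 0; 0 0 0 .011 0 0 0; 0 .007 0 0 0 0 0; 0 .007 0 0 0 0 0; 0 .004 0 0 0 0 0' && python3 -m crank '0 .0085 0 -.0085 0 0 0; 0 .0085 0 -.0085 0 0 0; 0 .0085 0 -.0085 0 0 0; 0 .0105 0 -.006 0 0 0; 0 .0105 0 -.006 0 0 0; 0 .0105 0 -.006 0 0 0; 0 .0115 0 -.003 0 0 0; 0 .0115 0 -.003 0 0 0' && python3 -m crank '0 .0115 0 -.003 0 0 0; 0 .012 0 0 0 0 0; 0 .012 0 0 0 0 0; 0 .012 0 0 0 0 0; 0 .0115 0 .003 0 0 0; 0 .0115 0 .003 0 0 0; 0 .0115 0 .003 0 0 0; 0 0 0 0 0 0 0'
python3 - <<'E'
from h import *
for n in("side","top"):
    im,P,s=cloud(n); Q=P.reshape(-1,3)
    q=(Q-[.5837,-.2183,.06])@np.array([[.9972,.075,0],[-.075,.9972,0],[0,0,1]])
    q=q[(np.abs(q[:,1])<50)&(q[:,0]>-130)&(q[:,0]<.13)&(q[:,2]>.01)&(q[:,2]<.16)]
    if n=="side": save("side3.png",cv2.resize(im[120:260,280:440],None,fx=4,fy=4))
E
```

```text
clock: 13.68
position: [0.4638, -0.2095, 0.1628]
tool_rot: [3.141, -0.001, -0.075]
force: [-0.4, -0.1, -0.0]
grip_width: -0.0002
finger_force: 0.0
clock: 14.35
position: [0.5434, -0.2155, 0.2131]
tool_rot: [3.141, -0.002, -0.075]
force: [-0.3, -0.3, -0.2]
grip_width: -0.0001
finger_force: 0.0
clock: 15.02
position: [0.6257, -0.221, 0.2057]
tool_rot: [-3.141, -0.001, -0.074]
force: [1.1, 0.9, 0.4]
grip_width: -0.0001
finger_force: 0.0
```

View pics/side3.png

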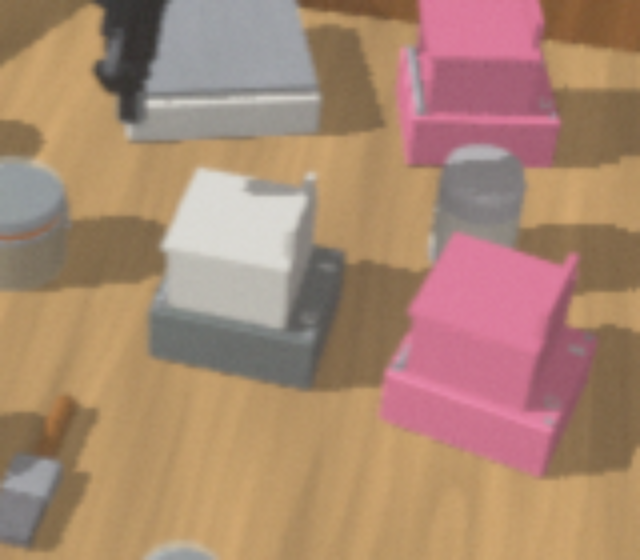

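Side crop: the hood at (235,240) is still shut, and the finger at (130,90) passed over the tab. It never touched, so the finger is slimmer than I assumed. I'll go back and advance further, and lower, before rising.

```bash
python3 -m crank '0 -.01 0 0 0 0 0; 0 -.025 0 0 0 0 0; 0 -.03 0 0 0 0 0; 0 -.03 0 0 0 0 0; 0 -.03 0 0 0 0 0; 0 -.03 0 0 0 0 0; 0 -.02 0 0 0 0 0; 0 -.005 0 0 0 0 0' && python3 -m crank '0 0 0 .01 0 0 0; 0 0 0 .02 0 0 0; 0 0 0 .015 0 0 0; 0 0 0 .005 0 0 0; 0 .01 0 0 0 0 0; 0 .01 0 0 0 0 0; 0 .008 0 0 0 0 0; 0 .006 0 0 0 0 0'
cat > g.py <<'E'
from h import *
import sys
for n in sys.argv[1:]:
    im,P,s=cloud(n); Q=P.reshape(-1,3)
    q=(Q-[.5837,-.2183,.06])@np.array([[.9972,.075,0],[-.075,.9972,0],[0,0,1]])
    q=q[(np.abs(q[:,1])>20)&(np.abs(q[:,1])<38)] if 0 else q[(np.abs(q[:,1])>.02)&(np.abs(q[:,1])<.038)&(q[:,0]>-.15)&(q[:,0]<.13)&(q[:,2]>.03)&(q[:,2]<.15)]
    r=np.hypot(q[:,0],q[:,2]); k=q[r>np.percentile(r,99)-.002] if len(q)>20 else q
    # tab top = farthest from hinge
    c=np.median(k,0); print(n,len(q),"tab",np.round(c,3),"r",np.round(r.max(),3),"theta",np.arctan2(c[2],-c[0])-np.arctan2(.098,.106))
E
python3 g.py side top wrist
```

```text
clock: 15.78
position: [0.441, -0.2081, 0.2066]
tool_rot: [3.141, 0.0, -0.077]
force: [0.9, -0.8, 1.0]
grip_width: -0.0002
finger_force: 0.0
clock: 16.45
position: [0.4802, -0.2105, 0.1563]
tool_rot: [3.141, -0.002, -0.075]
force: [0.3, -0.7, 0.6]
grip_width: 0.0001
finger_force: 0.0
side 225 tab [-0.116  0.024  0.145] r 0.188 theta 0.14986050014823316
top 2 tab [ 0.127 -0.028  0.032] r 0.132 theta 2.1500410939441186
wrist 12586 tab [-0.091  0.021  0.148] r 0.178 theta 0.27321508223946867
```

```bash
cat > g.py <<'E'
from h import *
import sys
for n in sys.argv[1:]:
    im,P,s=cloud(n); Q=P.reshape(-1,3)
    q=(Q-[.5837,-.2183,.06])@np.array([[.9972,.075,0],[-.075,.9972,0],[0,0,1]])
    r=np.hypot(q[:,0],q[:,2]); L=np.abs(q[:,1])
    k=q[(L>.025)&(L<.038)&(r>.139)&(r<.149)&(q[:,2]>.02)]
    th=np.degrees(np.arctan2(k[:,2],-k[:,0]))-42.8
    h,_=np.histogram(th,np.arange(-15,135,10)); print(n,len(k),"theta deg median",np.median(th),"hist",h)
E
python3 g.py side wrist
```

```text
side 16 theta deg median -0.5100526608561502 hist [1 9 0 0 0 0 0 0 0 0 0 0 0 0]
wrist 705 theta deg median 0.42767164365555743 hist [  0 705   0   0   0   0   0   0   0   0   0   0   0   0]
```

Run:
```python
from h import *
im,P,s=cloud("wrist"); print(s["position"],s["force"])
q=((P-[.5837,-.2183,.06])@np.array([[.9972,.075,0],[-.075,.9972,0],[0,0,1]]))*1000
# tool-frame cloud of finger: print rows around tips
T=(P-np.array(s["position"]))@Ro.from_euler("xyz",s["tool_rot"]).as_matrix()*1000
for v in range(150,300,10): print(v,"box:",np.round(q[v,318]).tolist(),"tool:",np.round(T[v,318]).tolist(),"| 335",np.round(T[v,335]).tolist(),"| 260",np.round(q[v,285]).tolist())
```

```text
[ 0.47802303 -0.21047572  0.15581948] [ 0.69279343  0.17635228 -0.18564447]
150 box: [-52.0, 1.0, 70.0] tool: [54.0, -1.0, 26.0] | 335 [54.0, 9.0, 28.0] | 260 [-52.0, 21.0, 68.0]
160 box: [-58.0, 1.0, 68.0] tool: [48.0, -1.0, 27.0] | 335 [48.0, 9.0, 27.0] | 260 [-58.0, 21.0, 68.0]
170 box: [-64.0, 1.0, 68.0] tool: [42.0, -1.0, 28.0] | 335 [42.0, 9.0, 27.0] | 260 [-64.0, 21.0, 68.0]
180 box: [-70.0, 1.0, 69.0] tool: [36.0, -1.0, 27.0] | 335 [36.0, 9.0, 28.0] | 260 [-70.0, 22.0, 68.0]
190 box: [-77.0, 1.0, 69.0] tool: [29.0, -1.0, 27.0] | 335 [29.0, 9.0, 27.0] | 260 [-77.0, 22.0, 68.0]
200 box: [-83.0, 1.0, 69.0] tool: [23.0, -1.0, 26.0] | 335 [23.0, 10.0, 28.0] | 260 [-83.0, 22.0, 68.0]
210 box: [-90.0, 1.0, 69.0] tool: [16.0, -1.0, 27.0] | 335 [16.0, 10.0, 27.0] | 260 [-90.0, 22.0, 70.0]
220 box: [-97.0, 1.0, 68.0] tool: [9.0, -1.0, 28.0] | 335 [9.0, 10.0, 28.0] | 260 [-97.0, 23.0, 68.0]
230 box: [-102.0, 1.0, 74.0] tool: [4.0, -1.0, 22.0] | 335 [4.0, 10.0, 22.0] | 260 [-101.0, 22.0, 74.0]
240 box: [-93.0, 1.0, 106.0] tool: [13.0, -1.0, -10.0] | 335 [4.0, 9.0, 8.0] | 260 [-101.0, 20.0, 90.0]
250 box: [-94.0, 1.0, 116.0] tool: [12.0, -1.0, -20.0] | 335 [9.0, 8.0, -14.0] | 260 [-103.0, 19.0, 98.0]
260 box: [-94.0, 1.0, 125.0] tool: [12.0, -1.0, -29.0] | 335 [8.0, 7.0, -22.0] | 260 [-109.0, 20.0, 98.0]
270 box: [-94.0, 1.0, 134.0] tool: [12.0, -1.0, -38.0] | 335 [8.0, 7.0, -32.0] | 260 [-211.0, 41.0, -60.0]
280 box: [-96.0, 1.0, 139.0] tool: [10.0, -1.0, -43.0] | 335 [15.0, 5.0, -50.0] | 260 [-92.0, 14.0, 144.0]
290 box: [-101.0, 1.0, 139.0] tool: [5.0, -1.0, -43.0] | 335 [13.0, 5.0, -54.0] | 260 [-93.0, 13.0, 150.0]
```

Run:
```python
from h import *
im,P,s=cloud("wrist"); print(s["position"])
T=(P-np.array(s["position"]))@Ro.from_euler("xyz",s["tool_rot"]).as_matrix()*1000
for v in range(226,262,3): print(v,*[np.round(T[v,u]).tolist() for u in (290,302,308,314,320,326,332,340)])
save("w4.png",cv2.resize(im[190:310,220:420],None,fx=4,fy=4,interpolation=cv2.INTER_NEAREST))
```

```text
[ 0.47790068 -0.21051677  0.15581703]
226 [5.0, -20.0, 28.0] [5.0, -12.0, 27.0] [5.0, -8.0, 27.0] [5.0, -4.0, 28.0] [5.0, 0.0, 28.0] [5.0, 4.0, 27.0] [5.0, 8.0, 27.0] [5.0, 13.0, 28.0]
229 [4.0, -19.0, 24.0] [5.0, -11.0, 23.0] [5.0, -8.0, 23.0] [5.0, -4.0, 23.0] [4.0, 0.0, 24.0] [5.0, 4.0, 23.0] [5.0, 8.0, 23.0] [5.0, 13.0, 24.0]
232 [4.0, -19.0, 20.0] [5.0, -11.0, 18.0] [5.0, -7.0, 18.0] [5.0, -4.0, 19.0] [4.0, 0.0, 19.0] [4.0, 4.0, 19.0] [5.0, 7.0, 18.0] [4.0, 13.0, 20.0]
235 [4.0, -18.0, 15.0] [5.0, -11.0, 14.0] [5.0, -7.0, 14.0] [5.0, -4.0, 13.0] [5.0, -0.0, 14.0] [4.0, 4.0, 15.0] [5.0, 7.0, 14.0] [4.0, 12.0, 14.0]
238 [4.0, -18.0, 11.0] [4.0, -11.0, 10.0] [5.0, -7.0, 9.0] [4.0, -4.0, 11.0] [5.0, -0.0, 10.0] [5.0, 4.0, 9.0] [5.0, 7.0, 9.0] [5.0, 12.0, 10.0]
241 [4.0, -18.0, 6.0] [5.0, -10.0, 6.0] [12.0, -6.0, -10.0] [12.0, -3.0, -10.0] [12.0, -0.0, -10.0] [12.0, 3.0, -10.0] [4.0, 7.0, 6.0] [5.0, 12.0, 6.0]
244 [4.0, -17.0, 3.0] [5.0, -10.0, 1.0] [13.0, -6.0, -14.0] [12.0, -3.0, -13.0] [12.0, -0.0, -13.0] [12.0, 3.0, -14.0] [5.0, 7.0, 1.0] [5.0, 11.0, 2.0]
247 [5.0, -17.0, -3.0] [5.0, -10.0, -2.0] [13.0, -6.0, -18.0] [13.0, -3.0, -18.0] [12.0, -0.0, -17.0] [12.0, 3.0, -17.0] [5.0, 7.0, -2.0] [4.0, 11.0, -0.0]
250 [4.0, -17.0, -4.0] [8.0, -9.0, -12.0] [12.0, -6.0, -20.0] [12.0, -3.0, -21.0] [12.0, -0.0, -20.0] [13.0, 3.0, -21.0] [12.0, 6.0, -20.0] [8.0, 10.0, -12.0]
253 [1.0, -17.0, -2.0] [9.0, -9.0, -16.0] [13.0, -6.0, -24.0] [12.0, -3.0, -23.0] [13.0, -0.0, -24.0] [13.0, 3.0, -24.0] [12.0, 6.0, -23.0] [9.0, 10.0, -16.0]
256 [-1.0, -17.0, -2.0] [9.0, -9.0, -20.0] [13.0, -6.0, -27.0] [13.0, -3.0, -27.0] [12.0, -0.0, -26.0] [12.0, 3.0, -26.0] [12.0, 5.0, -26.0] [8.0, 10.0, -19.0]
259 [-2.0, -17.0, -3.0] [8.0, -9.0, -22.0] [12.0, -6.0, -28.0] [12.0, -3.0, -29.0] [12.0, -0.0, -29.0] [13.0, 3.0, -30.0] [13.0, 5.0, -30.0] [8.0, 10.0, -22.0]
```

View pics/w4.png

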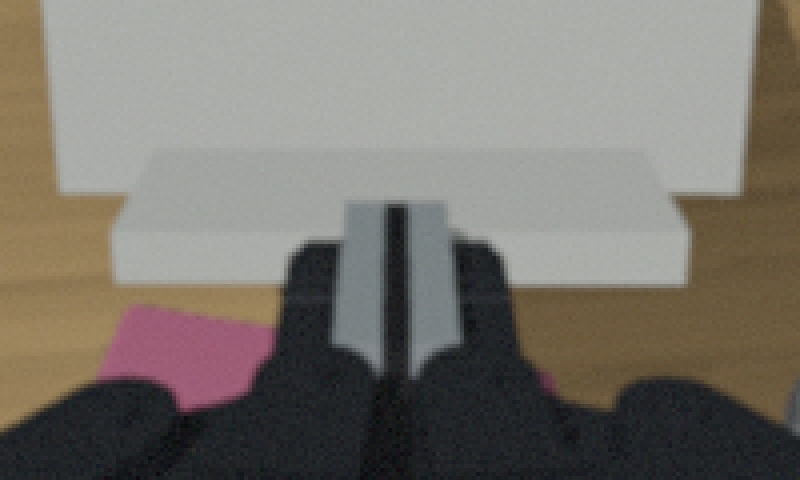

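Close-up: the pads' tips end at (400,203) in the crop and hover over the tab, so the shut fingertips are really about 9 mm behind the TCP. I'll redo the approach about 21 mm lower.

```bash
python3 -m crank '0 -.015 0 0 0 0 0; 0 -.02 0 0 0 0 0; 0 -.005 0 0 0 0 0; 0 0 0 .01 0 0 0; 0 0 0 .011 0 0 0; 0 .01 0 0 0 0 0; 0 .01 0 0 0 0 0; 0 .006 0 0 0 0 0' && python3 -m crank '0 .0085 0 -.0085 0 0 0; 0 .0085 0 -.0085 0 0 0; 0 .0085 0 -.0085 0 0 0; 0 0 0 0 0 0 0; 0 0 0 0 0 0 0; 0 0 0 0 0 0 0; 0 0 0 0 0 0 0; 0 0 0 0 0 0 0'; python3 g.py side wrist
```

```text
clock: 17.47
position: [0.4637, -0.2092, 0.1345]
tool_rot: [-3.141, 0.005, -0.075]
force: [-36.0, 4.7, 27.8]
grip_width: 0.0002
finger_force: 18.3
clock: 18.13
position: [0.4901, -0.2112, 0.1601]
tool_rot: [-3.142, -0.0, -0.075]
force: [0.9, -0.3, 0.4]
grip_width: 0.0001
finger_force: 0.0
side 14 theta deg median 16.388934640723555 hist [0 0 5 4 0 0 0 0 0 0 0 0 0 0]
wrist 1022 theta deg median 17.887738164414984 hist [   0    0    0 1022    0    0    0    0    0    0    0    0    0    0]
```

```bash
python3 -m crank '0 .0105 0 -.006 0 0 0; 0 .0105 0 -.006 0 0 0; 0 .0105 0 -.006 0 0 0; 0 .0115 0 -.003 0 0 0; 0 .0115 0 -.003 0 0 0; 0 .0115 0 -.003 0 0 0; 0 .012 0 0 0 0 0; 0 .012 0 0 0 0 0' && python3 -m crank '0 .012 0 0 0 0 0; 0 0 0 0 0 0 0; 0 .0115 0 .003 0 0 0; 0 .0115 0 .003 0 0 0; 0 .0115 0 .003 0 0 0; 0 0 0 0 0 0 0; 0 0 0 0 0 0 0; 0 0 0 0 0 0 0'; python3 g.py side wrist top
```

```text
clock: 18.9
position: [0.581, -0.2183, 0.1887]
tool_rot: [3.141, -0.003, -0.075]
force: [-0.5, 1.0, 11.4]
grip_width: -0.0003
finger_force: 4.5
clock: 19.57
position: [0.6248, -0.2216, 0.178]
tool_rot: [-3.142, 0.001, -0.075]
force: [-0.5, -1.2, 0.6]
grip_width: 0.0002
finger_force: 0.0
side 12 theta deg median 76.66185473778975 hist [0 0 0 0 0 0 0 0 3 5 0 0 0 0]
wrist 1679 theta deg median 76.68448898462287 hist [   0    0    0    0    0    0    0    0  375 1065    0    0    0    0]
top 0 theta deg median nan hist [0 0 0 0 0 0 0 0 0 0 0 0 0 0]
  return _methods._mean(a, axis=axis, dtype=dtype,
  ret = ret.dtype.type(ret / rcount)
```

```bash
python3 -m crank '0 .0105 0 .006 0 0 0; 0 .0105 0 .006 0 0 0; 0 .0105 0 .006 0 0 0; 0 .0067 0 .0058 0 0 0; 0 .0067 0 .0058 0 0 0; 0 0 0 0 0 0 0; 0 0 0 0 0 0 0; 0 0 0 0 0 0 0'; python3 g.py wrist
```

```text
clock: 20.38
position: [0.6723, -0.2255, 0.1509]
tool_rot: [3.141, -0.005, -0.075]
force: [4.6, -0.8, 16.7]
grip_width: -0.0002
finger_force: 8.7
wrist 1479 theta deg median 97.99153529677825 hist [   0    0    0    0    0    0    0    0    0    0   11 1218    0    0]
```

```bash
python3 -m crank '0 0 0 -.015 0 0 0; 0 0 0 -.025 0 0 0; 0 0 0 -.025 0 0 0; 0 0 0 -.02 0 0 0; 0 -.015 -.005 0 0 0 0; 0 -.03 -.01 0 0 0 0; 0 -.03 -.01 0 0 0 0; 0 -.03 -.01 0 0 0 0' && python3 -m crank '0 -.03 -.01 0 0 0 0; 0 -.018 -.01 0 0 0 0; 0 -.02 -.005 0 0 0 0; 0 -.02 0 0 0 0 0; 0 -.02 0 0 0 0 0; 0 0 0 0 0 0 0; 0 0 0 0 0 0 0; 0 0 0 0 0 0 0'
python3 g.py wrist
python3 - <<'E'
from h import *
im,P,s=cloud("wrist"); print(s["position"])
q=((P-[.5837,-.2183,.06])@np.array([[.9972,.075,0],[-.075,.9972,0],[0,0,1]]))*1000
m=(q[...,0]>-95)&(q[...,0]<-25)&(abs(q[...,1])<50)&(q[...,2]>12)&(q[...,2]<60)
k=q[m]; print(len(k))
if len(k):
    for a in range(10,60,8):
        j=k[(k[:,2]>=a)&(k[:,2]<a+8)]
        if len(j): print(a,len(j),np.round(np.median(j,0)),np.round(j.min(0)),np.round(j.max(0)))
save("w5.png",im)
E
```

```text
clock: 21.1
position: [0.5666, -0.1816, 0.2334]
tool_rot: [-3.142, 0.0, -0.075]
force: [0.0, 0.6, 0.6]
grip_width: 0.0001
finger_force: 0.0
clock: 21.77
position: [0.463, -0.1491, 0.2338]
tool_rot: [-3.142, -0.001, -0.075]
force: [-0.4, -0.3, -0.0]
grip_width: -0.0001
finger_force: 0.0
wrist 0 theta deg median nan hist [0 0 0 0 0 0 0 0 0 0 0 0 0 0]
[ 0.46318813 -0.14910472  0.23367906]
395
10 25 [-59.   2.  15.] [-65.  -0.  12.] [-54.   7.  18.]
18 21 [-59.   5.  22.] [-64.   3.  19.] [-55.   8.  26.]
26 2 [-60.   6.  26.] [-60.   6.  26.] [-59.   6.  26.]
34 39 [-58.  12.  39.] [-69.   9.  35.] [-52.  29.  42.]
42 301 [-59.  21.  47.] [-68.  11.  42.] [-51.  30.  50.]
50 7 [-59.  17.  50.] [-65.  16.  50.] [-57.  21.  51.]
  return _methods._mean(a, axis=axis, dtype=dtype,
  ret = ret.dtype.type(ret / rcount)
```

View pics/w5.png

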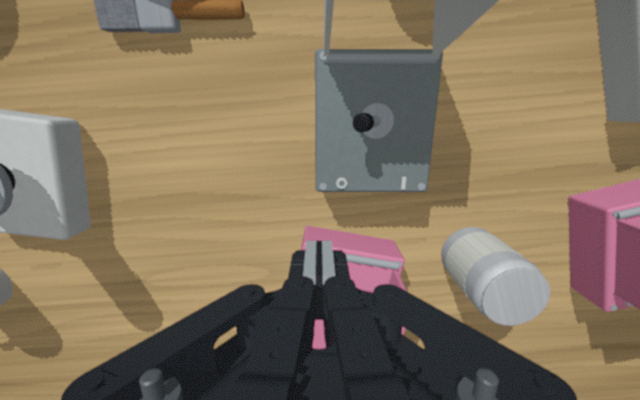

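Wrist view: the guard is fully back, and the toggle knob at (363,122) leans towards the ring at (341,183); the bar is at (403,183). The cloud puts the knob at (-59, +21) mm relative to the hinge, as expected. I'll go down on its left and push right.

```bash
python3 -m crank '0 .018 0 0 0 0 0; 0 .025 0 .01 0 0 0; 0 .02 0 .02 0 0 0; 0 0 0 .028 0 0 0; 0 0 0 .03 0 0 0; 0 0 0 .03 0 0 0; 0 0 0 .022 0 0 0; 0 0 0 .011 0 0 0' && python3 -m crank '0 0 .008 0 0 0 0; 0 0 .008 0 0 0 0; 0 0 .008 0 0 0 0; 0 0 .008 0 0 0 0; 0 0 .008 0 0 0 0; 0 0 .008 0 0 0 0; 0 0 .006 0 0 0 0; 0 0 0 0 0 0 0' && python3 -m crank '0 0 .003 0 0 0 0; 0 0 .003 0 0 0 0; 0 0 0 0 0 0 0; 0 0 0 0 0 0 0; 0 0 0 0 0 0 0; 0 0 0 0 0 0 0; 0 0 0 0 0 0 0; 0 0 0 0 0 0 0'
```

```text
clock: 22.53
position: [0.5245, -0.1534, 0.0796]
tool_rot: [-3.141, 0.004, -0.075]
force: [-0.5, 0.1, -1.1]
grip_width: 0.0003
finger_force: 0.0
clock: 23.2
position: [0.5212, -0.2095, 0.0829]
tool_rot: [3.141, -0.0, -0.077]
force: [-0.8, 0.6, -0.4]
grip_width: -0.0
finger_force: 0.0
clock: 23.87
position: [0.521, -0.2123, 0.0824]
tool_rot: [-3.14, 0.001, -0.074]
force: [-0.3, 6.9, 0.7]
grip_width: -0.0003
finger_force: 3.3
```

```bash
python3 -m crank '0 0 .001 0 0 0 0; 0 0 .001 0 0 0 0; 0 0 .0005 0 0 0 0; 0 0 0 0 0 0 0; 0 0 0 0 0 0 0; 0 0 0 0 0 0 0; 0 0 0 0 0 0 0; 0 0 0 0 0 0 0' && python3 -m crank '0 0 -.008 0 0 0 0; 0 0 -.02 0 0 0 0; 0 0 0 -.02 0 0 0; 0 0 0 -.03 0 0 0; 0 0 0 -.035 0 0 0; 0 0 0 -.035 0 0 0; 0 -.025 0 -.03 0 0 0; 0 -.025 0 0 0 0 0' && python3 -m crank '0 -.02 0 0 0 0 0; 0 0 0 0 0 0 0; 0 0 0 0 0 0 0; 0 0 0 0 0 0 0; 0 0 0 0 0 0 0; 0 0 0 0 0 0 0; 0 0 0 0 0 0 0; 0 0 0 0 0 0 0'
python3 - <<'E'
from h import *
im,P,s=cloud("wrist"); print(s["position"])
q=((P-[.5837,-.2183,.06])@np.array([[.9972,.075,0],[-.075,.9972,0],[0,0,1]]))*1000
k=q[(q[...,0]>-95)&(q[...,0]<-25)&(abs(q[...,1])<50)&(q[...,2]>12)&(q[...,2]<60)]
for a in range(10,60,8):
        j=k[(k[:,2]>=a)&(k[:,2]<a+8)]
        if len(j): print(a,len(j),np.round(np.median(j,0)),np.round(j.min(0)),np.round(j.max(0)))
save("w6.png",im)
E
python3 g.py side
```

```text
clock: 24.53
position: [0.521, -0.2129, 0.0823]
tool_rot: [-3.138, 0.001, -0.072]
force: [0.9, 17.8, 2.3]
grip_width: -0.0001
finger_force: 8.2
clock: 25.2
position: [0.4749, -0.1848, 0.2374]
tool_rot: [3.14, -0.007, -0.074]
force: [0.2, -0.6, -0.5]
grip_width: 0.0001
finger_force: 0.0
clock: 25.87
position: [0.4533, -0.1829, 0.2323]
tool_rot: [-3.141, 0.0, -0.075]
force: [-0.7, 0.0, 0.2]
grip_width: 0.0
finger_force: 0.0
[ 0.45327781 -0.18293433  0.23233927]
10 43 [-59.  -2.  15.] [-65.  -6.  12.] [-55.   0.  18.]
18 67 [-59.  -6.  22.] [-65. -11.  18.] [-55.  -3.  26.]
26 32 [-59. -10.  29.] [-65. -18.  26.] [-51.  -7.  34.]
34 109 [-59. -13.  39.] [-69. -31.  35.] [-51. -10.  42.]
42 304 [-60. -21.  46.] [-69. -31.  42.] [-51. -13.  49.]
50 1 [-61. -19.  50.] [-61. -19.  50.] [-61. -19.  50.]
side 10 theta deg median 98.71250145419185 hist [0 0 0 0 0 0 0 0 0 0 0 7 0 0]
```

Toggle now leans fully right (knob at -21 mm, the mirror image of the start). Next, go over and behind the guard to push it shut.

```bash
python3 -m crank '0 .015 .0025 0 0 0 0; 0 .03 .005 0 0 0 0; 0 .03 .005 0 0 0 0; 0 .03 .005 0 0 0 0; 0 .03 .005 0 0 0 0; 0 .03 .003 0 0 0 0; 0 .03 0 0 0 0 0; 0 .03 0 0 0 0 0' && python3 -m crank '0 .03 0 0 0 0 0; 0 .016 0 0 0 0 0; 0 0 0 .015 0 0 0; 0 0 0 .025 0 0 0; 0 0 0 .025 0 0 0; 0 0 0 .025 0 0 0; 0 0 0 .015 0 0 0; 0 0 0 .008 0 0 0' && python3 -m crank '0 -.006 0 0 0 0 0; 0 -.006 0 0 0 0 0; 0 -.006 0 0 0 0 0; 0 -.0077 0 -.0079 0 0 0; 0 -.0077 0 -.0079 0 0 0; 0 -.0077 0 -.0079 0 0 0; 0 0 0 0 0 0 0; 0 0 0 0 0 0 0'; python3 g.py side wrist 2>/dev/null
```

```text
clock: 26.63
position: [0.6768, -0.2256, 0.2323]
tool_rot: [3.142, 0.0, -0.075]
force: [-0.6, 0.9, 1.2]
grip_width: 0.0001
finger_force: 0.0
clock: 27.3
position: [0.7204, -0.2284, 0.1167]
tool_rot: [-3.141, 0.003, -0.075]
force: [0.4, -0.1, 0.2]
grip_width: -0.0001
finger_force: 0.0
clock: 27.97
position: [0.6806, -0.226, 0.145]
tool_rot: [3.141, -0.002, -0.075]
force: [0.0, -0.0, 0.1]
grip_width: 0.0001
finger_force: 0.0
side 15 theta deg median 82.35101279478592 hist [ 0  0  0  0  0  0  0  0  0 10  0  0  0  0]
wrist 259 theta deg median 127.2554581286574 hist [0 0 0 0 0 0 0 0 0 0 0 0 0 0]
```

Closing as planned, at 82°. Continuing along the arc.

```bash
python3 -m crank '0 -.0105 0 -.0064 0 0 0; 0 -.0105 0 -.0064 0 0 0; 0 -.0105 0 -.0064 0 0 0; 0 -.0118 0 -.0035 0 0 0; 0 -.0118 0 -.0035 0 0 0; 0 -.0118 0 -.0035 0 0 0; 0 0 0 0 0 0 0; 0 0 0 0 0 0 0' && python3 g.py side && python3 -m crank '0 -.0123 0 0 0 0 0; 0 -.0123 0 0 0 0 0; 0 -.0123 0 -.001 0 0 0; 0 -.012 0 .003 0 0 0; 0 -.012 0 .003 0 0 0; 0 -.012 0 .003 0 0 0; 0 0 0 0 0 0 0; 0 0 0 0 0 0 0'; python3 g.py side
```

```text
clock: 28.73
position: [0.6139, -0.2207, 0.1729]
tool_rot: [-3.142, 0.0, -0.075]
force: [0.1, -0.2, -0.3]
grip_width: 0.0
finger_force: 0.0
side 18 theta deg median 51.59261241329906 hist [ 0  0  0  0  0  0 13  0  0  0  0  0  0  0]
clock: 29.45
position: [0.5416, -0.2152, 0.1648]
tool_rot: [-3.141, 0.0, -0.075]
force: [0.6, -0.1, 0.4]
grip_width: 0.0001
finger_force: 0.0
side 26 theta deg median 21.316719595603935 hist [ 0  0  0 21  0  0  0  0  0  0  0  0  0  0]
```

```bash
python3 -m crank '0 -.0108 0 .0055 0 0 0; 0 -.0108 0 .0055 0 0 0; 0 -.0108 0 .0055 0 0 0; 0 -.0062 0 .0045 0 0 0; 0 -.004 0 .0045 0 0 0; 0 -.003 0 .002 0 0 0; 0 0 0 0 0 0 0; 0 0 0 0 0 0 0'; python3 g.py side
```

```text
clock: 30.17
position: [0.496, -0.2117, 0.1375]
tool_rot: [-3.142, -0.0, -0.075]
force: [0.3, -0.6, 0.6]
grip_width: -0.0002
finger_force: 0.0
side 19 theta deg median 0.5955056495476256 hist [ 0 13  0  0  0  0  0  0  0  0  0  0  0  0]
```

```bash
python3 -m crank '0 -.001 0 0 0 0 0; 0 -.001 0 0 0 0 0; 0 -.001 0 0 0 0 0; 0 0 0 0 0 0 0; 0 0 0 0 0 0 0; 0 0 0 0 0 0 0; 0 0 0 0 0 0 0; 0 0 0 0 0 0 0'
```

```text
clock: 30.88
position: [0.4925, -0.2115, 0.1375]
tool_rot: [-3.142, 0.0, -0.075]
force: [1.4, -0.1, -0.5]
grip_width: 0.0002
finger_force: 0.3
```

```bash
python3 -m crank '0 -.001 0 0 0 0 0; 0 -.0005 0 0 0 0 0; 0 0 0 0 0 0 0; 0 0 0 0 0 0 0; 0 0 0 0 0 0 0; 0 0 0 0 0 0 0; 0 0 0 0 0 0 0; 0 0 0 0 0 0 0'
```

```text
clock: 31.55
position: [0.4916, -0.2114, 0.1376]
tool_rot: [3.142, -0.001, -0.075]
force: [4.2, -0.2, -3.0]
grip_width: 0.0001
finger_force: 2.5
```

```bash
python3 -m crank '0 -.001 0 0 0 0 0; 0 -.0005 0 0 0 0 0; 0 0 0 0 0 0 0; 0 0 0 0 0 0 0; 0 0 0 0 0 0 0; 0 0 0 0 0 0 0; 0 0 0 0 0 0 0; 0 0 0 0 0 0 0'
```

```text
clock: 32.22
position: [0.4916, -0.2114, 0.1377]
tool_rot: [3.141, -0.004, -0.074]
force: [14.1, -1.4, -10.4]
grip_width: -0.0
finger_force: 6.9
```

The guard is against its stop at 14 N. I'll back off and verify everything.

```bash
python3 -m crank '0 .005 0 0 0 0 0; 0 .008 0 0 0 0 0; 0 0 0 -.015 0 0 0; 0 0 0 -.03 0 0 0; 0 0 0 -.03 0 0 0; 0 0 0 -.03 0 0 0; 0 -.02 0 -.02 0 0 0; 0 -.03 0 0 0 0 0' && python3 -m crank '0 -.03 0 0 0 0 0; 0 -.01 0 0 0 0 0; 0 0 0 0 0 0 0; 0 0 0 0 0 0 0; 0 0 0 0 0 0 0; 0 0 0 0 0 0 0; 0 0 0 0 0 0 0; 0 0 0 0 0 0 0'
python3 g.py side wrist; python3 w.py w7.png; python3 f.py
python3 - <<'E'
from h import *
im,P,s=cloud("top"); Q=P.reshape(-1,3)
k=Q[(Q[:,0]>.42)&(Q[:,0]<.56)&(Q[:,1]>.16)&(Q[:,1]<.3)&(Q[:,2]>.185)&(Q[:,2]<.22)]
print("jar top",len(k),cv2.minEnclosingCircle((k[:,:2]*1000).astype(np.float32)),np.median(k[:,2]))
P0=np.load("top.npy"); d=np.abs(P[...,2]-P0[...,2])>.015
side=cloud("side")[0]; a=cv2.resize(im,(520,325)); save("final.png",np.vstack([a,cv2.resize(side[:330],(520,268))]))
E
```

```text
clock: 32.88
position: [0.4552, -0.2088, 0.2659]
tool_rot: [3.14, -0.005, -0.074]
force: [-0.2, -0.4, -0.3]
grip_width: 0.0
finger_force: 0.0
clock: 33.55
position: [0.4132, -0.2054, 0.2622]
tool_rot: [-3.141, 0.0, -0.075]
force: [-0.7, 0.1, 1.3]
grip_width: -0.0001
finger_force: 0.0
side 26 theta deg median -1.7984001380755394 hist [ 4 17  0  0  0  0  0  0  0  0  0  0  0  0]
wrist 299 theta deg median 0.016676648018794538 hist [  0 299   0   0   0   0   0   0   0   0   0   0   0   0]
[ 0.413  -0.2055  0.2623] [-3.1415e+00  4.0000e-04 -7.4900e-02] 33.65
jar none
plate none
hood 15210 rect [ 526. -214.] [112.5 103. ] 85.6 circ 525.6 -213.7 75.5 z 0.1279
tab 947 rect [ 478.5 -210.2] [80.   7.4] 85.6 circ 478.5 -210.2 40.1 z 0.1578
tabtop 947 rect [ 478.5 -210.2] [80.   7.4] 85.6 circ 478.5 -210.2 40.1 z 0.1578
box 2182 rect [ 457.2 -208.6] [129.8  25. ] 85.7 circ 456.3 -208.6 64.9 z 0.0598
jar top 241 ((487.4981689453125, 226.3882293701172), 28.43639373779297) 0.1983971930745031
```

View pics/final.png

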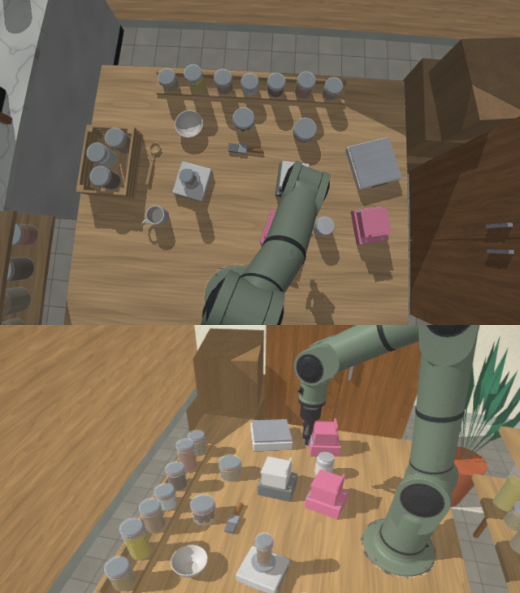

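The final view shows the jar upright on the plate (top view (190,180), side view (264,550)), the hood shut (277,470), and the bystanders in place. The arm is touching nothing, so I'm handing the job in.

```bash
python3 -c "
from workcell import bot
print(bot.job_done())"
```

```text
the job is handed in; nothing more can be done
None
```

The job is handed in at about 34 s: the jar stands upright on the shaker plate, centred to within about 2 mm, the toggle is fully over to the right, the guard is shut against its stop, and the other things look undisturbed in the final picture.

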